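# Open the bottling filter

### The job

The small filter box on the bottling bench has to be opened to get at its filter. With the fingertips press the latch tab at its side fully in, where it stays, then push the released black cover by its upright rib off its seat until it lies flat on the rest at the other end of the box, with the filter well quite uncovered. The cover is only pushed, never lifted or tipped; leave the bottle, jar, mug and bowl alone and finish clear of everything.

Things in the scene. Friction and masses are not known exactly. Their poses are not given: they have to be found in the camera images.
- filter_box: Bare metal filter box fixed to the bench, 202 mm long (x -100 to +102), 104 mm wide (y), flat top 60 mm high. Origin: centre of the underside; z up; +x is the way the cover slides off. Latch tower at its +y side: x -24 to +20, y +52 to +92 mm, 58 mm high. Two 24 mm pipe spigots at its -y side, z 30 mm.
- seat (a point): Centre of the seat on the box's top: x -50, y 0, z 60 mm in its frame. Below is the open filter well, 60 x 60 mm, with a white filter. Guides at x -100 to -15 mm (outer faces y +-52 mm) rise 15 mm over the seat; their lips cover the cover's long edges and leave the middle 74 mm open. A 6 mm high back stop at x -92 to -100 mm.
- rest (a point): Centre of the rest, the level far end of the box's top: x +51, y 0, z 60 mm in its frame. It runs from x +8 to +94 mm with 8 mm high side guides and a 10 mm high end stop; against that stop the cover's origin is at about x +54 mm.
- cover: Black plastic slide cover, loose, about 150 g: plate 80 (x) x 84 (y) x 8 mm, origin at the centre of its underside, axes as the box's. An upright rib across its rear: 8 mm thick, 50 mm wide, top 27 mm above the underside, rear face at x -37 mm. It starts on the seat, under the lips, its +x edge blocked by the tab's tooth. Once free it slides to the box's +x with 1 N or so.
- cover_rib (a point): Middle of the top edge of the rear face of the cover's rib, the face that is pushed towards the box's +x; 27 mm above the cover's underside.
- tab_pad (a point): Centre of the top of the latch tab's grey pad, 34 x 34 mm, on the tower: x -2, y +72 mm in the box's frame, 88 mm above the bench when out, 78 mm fully in. Pressed straight down. Its tooth reaches across the guide into the cover's way, 7 mm above the seat when out, 3 mm below it when in.
- tab (a joint): How far the latch tab is pressed in: 0 m out (starts at 0 to 0.0015), 0.010 m fully in at its stop. It yields at about 4 N, has no return spring and stays where it is pushed; the cover is free from about 0.0075 on.
- bottle: Amber glass swing-top bottle, 72 mm across, 257 mm high, loose, to be left alone. Origin: centre of the underside.
- jar: Glass jar with white lid, 90 mm across, 97 mm high, loose, to be left alone. Origin: centre of the underside.
- mug: White mug, 80 mm across without its handle, 88 mm high, loose, to be left alone. Origin: centre of the underside.
- bowl: Steel bowl, 170 mm across, 70 mm high, loose, to be left alone. Origin: centre of the underside.
Mind the look-alikes: they are no part of the job. There is more than one size of the cover; the one meant has the size given above. What is shaped like the filter_box but blue is not meant.

How it is judged:
By the outcome, as a careful person would: the job done as asked, in the order asked, and still so for the second after the job is handed in, with the robot touching nothing.
It also fails if it takes over 48 s, if anything falls off the work surface, if the arm or the gripper's body presses on something with over 40 N, if the wrist force passes 120 N, or if a joint passes its speed limit or range.

### The arm

A 6-joint arm with a two-finger parallel gripper is mounted at the origin on the work surface. World frame = base frame: x ahead of the robot, y to its left, z up, the work surface at z = 0. Lengths are in mm, angles in rad, forces in N, time in s.
With the tool pointing down it reaches from about 325 to 875 mm from the base axis. Payload 4.4 kg.
Tool frame: the origin (TCP) lies on the centre line of the jaws, within the pads' length; the fingertips stand ahead of it and the grasp point (between the pads) lies 6 mm ahead of it (ctrl.tcp_to_tips is the z of the fingertips in the tool frame, in mm); z points along the fingers, y is the direction in which the jaws open and shut (so a half turn about z gives the same grasp; the last joint's range is limited). The gripper opens to 85 mm and grips with 20 to 120 N. Pads are 22 mm wide; open, the fingers measure 114 mm over their backs; the gripper's body (76 mm by 85 mm) begins 54 mm behind the grasp point. The pads swing forward as they close: fully open they stand 13 mm farther back than shut.
Start: joints at [-1.476, 0.207, 1.542, -0, 1.393, -0.15], TCP at [139.346, -557.862, 256.282] pointing down, gripper open.
Joint ranges: [-2.73, 2.73], [-0.86, 2.22], [0.23, 2.46], [-1.11, 4.25], [0.08, 2.63], [-2.82, 2.82]. Speed limits (rad/s): [2.79, 2.79, 3.14, 3.14, 3.14, 3.14].

### API

Orientations are given as a 3x3 rotation matrix whose columns are the frame's x, y, z axes.
In Python, from plant import ctrl, sensors, optics gives the robot as it stands. Calls block until the motion is done:
- ctrl.move_ptp(position, orientation): joint-space move of the TCP to a pose.
- ctrl.move_l(position, rot=None, vel=150, threshold=None): straight line of the TCP; rot=None keeps the orientation; vel is the mean speed in mm/s. With threshold (N) it stops when the force on the tool has changed by that much, and returns True; else False.
- ctrl.set_joints(angles): joint-space move.
- ctrl.gripper_to(opening, force=None): finger opening in mm; force is the grip in N (None keeps the last); returns when the fingers have stopped.
- ctrl.hold(seconds).
- ctrl.solve_ik(position, orientation): joint angles nearest the present ones, or None.
- sensors.read_state(): the state.
- optics.grab_frame(name): name is "side" or "top" or "wrist"; returns (picture, depth): 400x640x3 uint8, red, green, blue; 400x640 float32, mm along the optical axis (not along the pixel's ray), 0 where there is no reading.
- optics.camera_params(name): a dict with "mtx" (3x3 intrinsics, pixels), "R" (3x3) and "t" (3): a world point X has camera coordinates R X + t; the wrist camera has in their place "T_tool_cam" (4x4, takes a point from camera to tool coordinates, whose origin is the TCP and whose axes are the flange's). Camera axes: x right, y down, z forward; pixel columns grow to the right and rows downward; lengths in mm; the calibration is good to about 2 mm. A picture is of the moment at which its call begins: read the wrist's pose just before it. camera_params takes no time and is no camera call.
A pose or a line that the arm cannot do raises ctrl.MotionError and nothing moves.
- ctrl.finish_job(): hands the job in, once; it reports no verdict.
The state is a dict: "t": time; "q": joint angles; "qvel": joint speeds; "tau": joint torques, N m; "eef_pos": TCP position; "eef_rot": TCP orientation; "force": force on the tool from outside, world axes, zero at the start; "wrist_torque": the same for the moment, N m; "grip_width": finger opening in mm.
Only numpy, scipy, OpenCV 4.12 (cv2) and the standard library are available. Lean on these libraries where they do the work, as an engineer would, in place of code of your own. Each camera call takes 0.05 s, during which the arm holds its last target.

## Working session

There is one attempt and no reset: what is moved stays moved. The work goes in short steps, each a Python script; the robot and the scene stay as the last script left them, time stands still between calls to the robot, and variables do not carry over. Pictures are saved under pics/ and viewed, and the job is handed in when it is done.

```bash
ls; mkdir -p pics
python3 - <<'E'
from plant import ctrl,sensors,optics
import cv2,numpy as np
for n in("top","side"):
    p,d=optics.grab_frame(n); cv2.imwrite(f"pics/{n}0.png",p[...,::-1]); np.save(f"{n}0.npy",d)
    c=optics.camera_params(n); print(n,c["mtx"].tolist(),np.round(c["R"],4).tolist(),c["t"])
s=sensors.read_state();print(s["t"],s["eef_rot"],s["force"],ctrl.tcp_to_tips)
print(optics.camera_params("wrist"))
E
```

```text
pics
top [[419.7005946821613, 0.0, 315.39006899748733], [0.0, 419.7005946821613, 198.7209027747742], [0.0, 0.0, 1.0]] [[0.0056, -1.0, 0.0059], [-0.9803, -0.0067, -0.1975], [0.1975, -0.0047, -0.9803]] [ -23.35449746  490.40279285 1037.56730305]
side [[507.4075316679581, 0.0, 308.6035324760001], [0.0, 507.4075316679581, 199.57506573118246], [0.0, 0.0, 1.0]] [[-0.8368, -0.5473, 0.0139], [-0.3702, 0.547, -0.7509], [0.4034, -0.6334, -0.6603]] [ 416.15310094  250.98472563 1122.84576564]
0.1 [[ 9.70190606e-01  2.42342999e-01 -2.41127191e-04]
 [ 2.42342963e-01 -9.70188367e-01  2.10267125e-03]
 [ 2.75628862e-04 -2.09842737e-03 -9.99997760e-01]] [ 0.35156219  0.66074491 -0.15487831] 25.0
{'mtx': array([[340.23692231,   0.        , 318.597286  ],
       [  0.        , 340.23692231, 199.0682833 ],
       [  0.        ,   0.        ,   1.        ]]), 'T_tool_cam': array([[-7.60779421e-04, -9.52934454e-01, -3.03175441e-01,
         7.84504014e+01],
       [ 9.99999195e-01, -1.03282959e-03,  7.36999307e-04,
         4.51254111e-01],
       [-1.01544060e-03, -3.03174636e-01,  9.52934472e-01,
        -1.17218553e+02],
       [ 0.00000000e+00,  0.00000000e+00,  0.00000000e+00,
         1.00000000e+00]])}
```

View pics/top0.png

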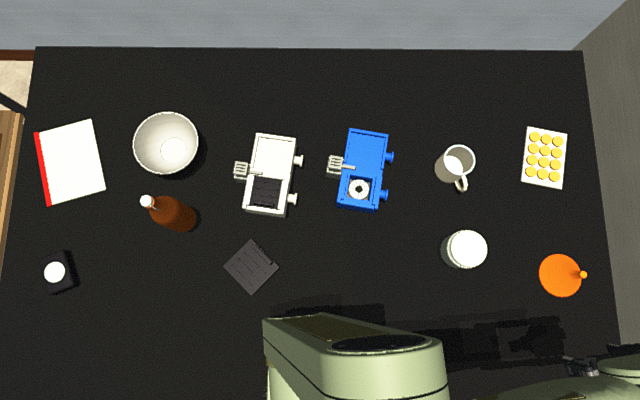

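View pics/side0.png

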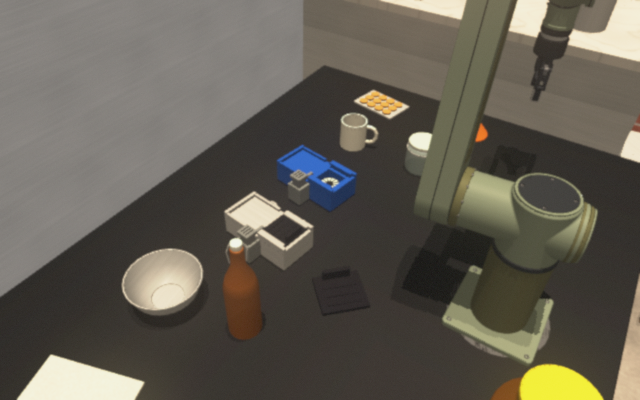

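Candidates in the top view: the bare metal box (270,175) holds a black cover at (267,192). The look-alikes are the blue box (362,170) and a larger loose black cover on the bench (251,267). I choose the metal box and the cover on it, and check that in a crop.

Run:
```python
import cv2
a=cv2.imread("pics/top0.png")[120:230,220:310]; a=cv2.resize(a,None,fx=5.4,fy=5.4,interpolation=cv2.INTER_CUBIC)
b=cv2.imread("pics/side0.png")[180:275,215:325]; b=cv2.resize(b,None,fx=7,fy=6.25,interpolation=cv2.INTER_CUBIC)
cv2.imwrite("pics/c_top.png",a);cv2.imwrite("pics/c_side.png",cv2.resize(cv2.imread("pics/side0.png")[180:275,215:325],None,fx=6,fy=6,interpolation=cv2.INTER_CUBIC))
```

```text
(no output)
```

View pics/c_top.png

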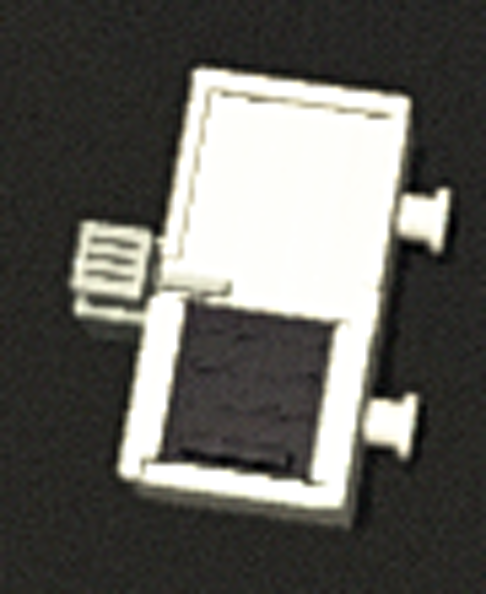

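View pics/c_side.png

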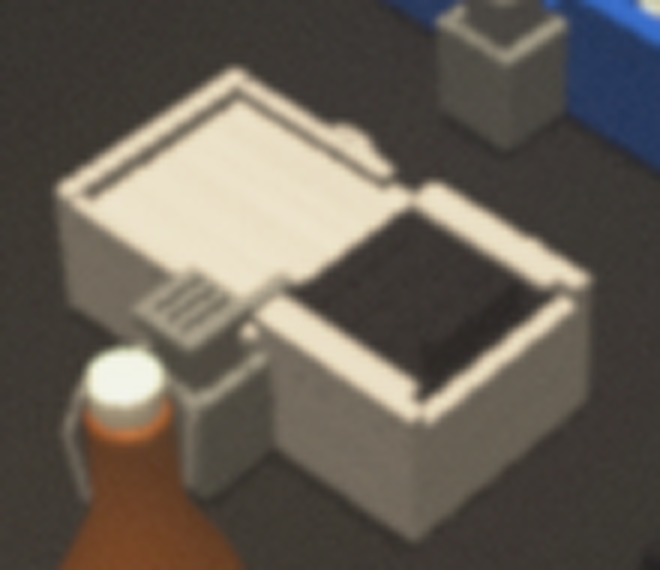

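```bash
cat > h.py <<'E'
import numpy as np,cv2
from plant import ctrl,sensors,optics
def ray(name,uv,z,cam=None):
    if cam is None:
        c=optics.camera_params(name);K,R,t=c["mtx"],c["R"],c["t"]
    else: K,R,t=cam
    d=R.T@np.linalg.inv(K)@np.array([*uv,1.]);o=-R.T@t
    return o+d*(z-o[2])/d[2]
def wcam(s):
    c=optics.camera_params("wrist");T=c["T_tool_cam"];E=np.eye(4);E[:3,:3]=s["eef_rot"];E[:3,3]=s["eef_pos"]
    W=np.linalg.inv(E@T);return c["mtx"],W[:3,:3],W[:3,3]
def fit(box,world):
    b=np.array(box,float)[:,:2];w=np.array(world)[:,:2]
    bc,wc=b.mean(0),w.mean(0);B=b-bc;W=w-wc
    yaw=np.arctan2((B[:,0]*W[:,1]-B[:,1]*W[:,0]).sum(),(B*W).sum())
    R=np.array([[np.cos(yaw),-np.sin(yaw)],[np.sin(yaw),np.cos(yaw)]])
    t=wc-R@bc;return yaw,t,R,(w-(b@R.T+t))
E
python3 - <<'E'
from h import *
f=lambda u,v:(220+u/5.4,120+v/5.4)
b=[(102,52,70),(102,-52,70),(-100,52,75),(-2,72,88)]
px=[f(195,70),f(410,97),f(122,475),f(115,258)]
w=[ray("top",p,q[2]) for p,q in zip(px,b)]
yaw,t,R,r=fit(b,w);print(np.degrees(yaw),t);print(r)
print("bottle cap",ray("top",(147,200),257),"jar",ray("top",(466,249),97))
E
```

```text
-7.565858653709131 [553.23701968  97.06000076]
[[-0.3257208   0.78804286]
 [ 0.41693641 -0.53110596]
 [-0.58188376  0.75263423]
 [ 0.49066816 -1.00957113]]
bottle cap [443.53739104 330.39561227 257.        ] jar [ 359.26847973 -385.10681418   97.        ]
```

```bash
cat >> h.py <<'E'
def tool(yaw):
    x=-np.array([np.cos(yaw),np.sin(yaw),0]);z=np.array([0,0,-1.]);return np.stack([x,np.cross(z,x),z],1)
E
python3 - <<'E'
from h import *
yaw=np.radians(-7.566);T=tool(yaw)
print(ctrl.solve_ik([540,100,300],T))
ctrl.gripper_to(0)
ctrl.move_ptp([510,110,310],T)
s=sensors.read_state();p,d=optics.grab_frame("wrist");print(s["t"],s["eef_pos"],s["grip_width"],ctrl.tcp_to_tips,s["force"])
cv2.imwrite("pics/w1.png",p[...,::-1]);np.save("w1.npy",d)
K,Rc,t=wcam(s);np.savez("w1cam.npz",K=K,R=Rc,t=t)
E
```

```text
[ 2.54981222e-02  1.20367779e-01  1.55022597e+00 -4.44089210e-16
  1.47099890e+00 -1.41324659e+00]
3.5667 [510.17451409 109.26219091 309.86901905] -0.34571972983218036 25.0 [-0.35577019  0.17366886  0.96027631]
```

View pics/w1.png

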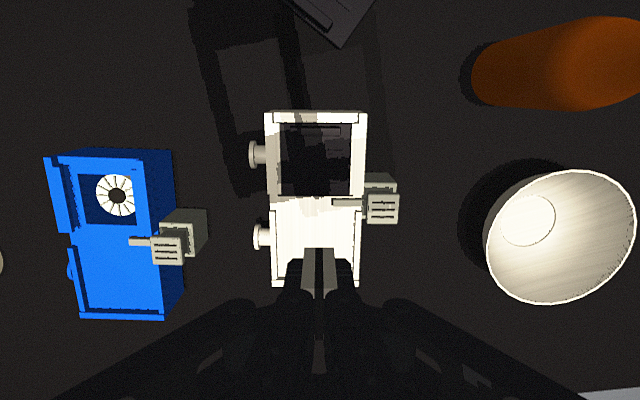

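Run:
```python
from h import *
c=np.load("w1cam.npz");cam=(c["K"],c["R"],c["t"])
p=cv2.imread("pics/w1.png")
yaw,t,R,_=fit([(102,52),(102,-52),(-100,52),(-2,72)],[ (ray("top",(220+u/5.4,120+v/5.4),z)) for u,v,z in[(195,70,70),(410,97,70),(122,475,75),(115,258,88)]])
q=cv2.resize(p[100:300,240:410],None,fx=3,fy=3,interpolation=cv2.INTER_CUBIC)
P=[(102,52,70),(102,-52,70),(-100,52,75),(-100,-52,75),(-15,52,75),(15,89,88),(-19,89,88),(-19,55,88),(15,55,88),(-87,25,87),(-87,-25,87)]
for b in P:
    w=np.append(R@b[:2]+t,b[2]);x=cam[0]@(cam[1]@w+cam[2]);u=x[:2]/x[2];print(b,u.round(1))
    cv2.circle(q,tuple(((u-[240,100]+.5)*3).astype(int)),2,(0,0,255),-1)
cv2.imwrite("pics/w1c.png",q)
```

```text
(102, 52, 70) [357.4 286. ]
(102, -52, 70) [270.6 286.1]
(-100, 52, 75) [364.4 112.6]
(-100, -52, 75) [260.9 112.8]
(-15, 52, 75) [361.4 193.7]
(15, 89, 88) [396.4 223.9]
(-19, 89, 88) [398.6 193.5]
(-19, 55, 88) [365.9 193.6]
(15, 55, 88) [364.6 224. ]
(-87, 25, 87) [338. 127.]
(-87, -25, 87) [287.1 127.1]
```

View pics/w1c.png

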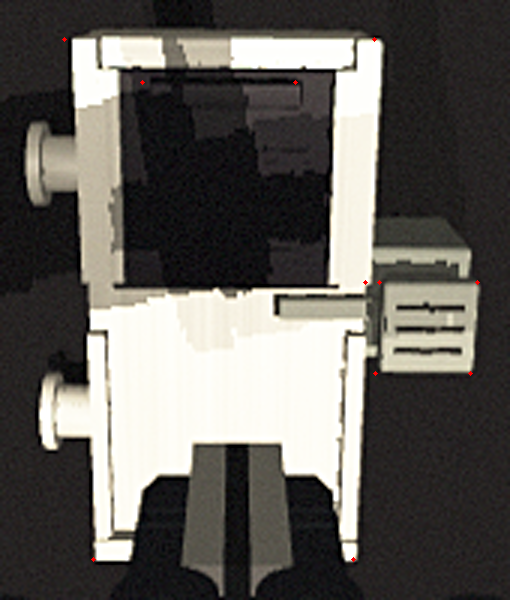

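```bash
cat >> h.py <<'E'
YAW=np.radians(-7.566);RB=np.array([[np.cos(YAW),-np.sin(YAW)],[np.sin(YAW),np.cos(YAW)]]);TB=np.array([553.24,97.06])+RB@[0,1.2]
def W(x,y,ztip): return [*(RB@[x,y]+TB),ztip+25]
def B(p): return RB.T@(np.array(p[:2])-TB),p[2]-25
E
python3 - <<'E'
from h import *
T=tool(YAW)
ctrl.move_ptp(W(-2,72,115),T)
ctrl.move_l(W(-2,72,94),vel=80)
r=ctrl.move_l(W(-2,72,73),vel=25,threshold=20)
s=sensors.read_state();print(r,s["t"],B(s["eef_pos"]),s["force"])
ctrl.hold(.1);s=sensors.read_state();print(B(s["eef_pos"]),s["force"])
ctrl.move_l(W(-2,72,115),vel=100)
ctrl.move_ptp(W(-60,30,260),T)
s=sensors.read_state();p,d=optics.grab_frame("wrist");print(s["t"],s["eef_pos"])
cv2.imwrite("pics/w2.png",p[...,::-1]);np.save("w2.npy",d)
K,Rc,t=wcam(s);np.savez("w2cam.npz",K=K,R=Rc,t=t)
E
```

```text
True 5.4833 (array([-1.44575138, 72.19922131]), np.float64(78.06504350889377)) [-1.08046678  0.07713773  5.25666098]
(array([-1.41126102, 72.20034413]), np.float64(78.09750250989013)) [-1.26930575  0.1829035   4.66702186]
6.8 [497.33011492 135.89003982 283.44466534]
```

View pics/w2.png

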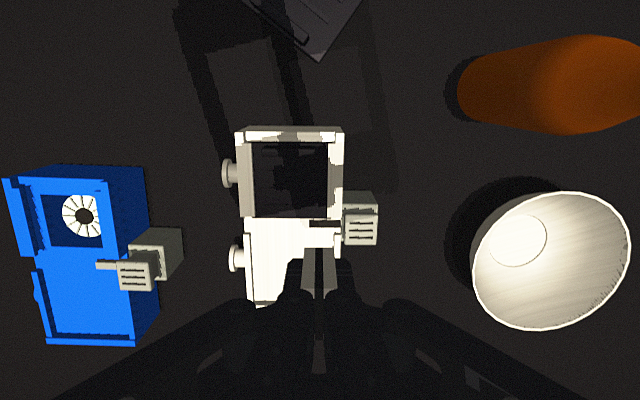

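The latch stopped at a tip height of 78.07 mm, which is fully in, and at (323,223) the tooth has sunk below the rest. Next I check the pad height by depth and push the rib low.

Run:
```python
from h import *
c=np.load("w2cam.npz");d=np.load("w2.npy")
for uv in[(360,210),(352,240),(370,228)]:
    z=d[uv[1],uv[0]];w=c["R"].T@(np.linalg.inv(c["K"])@[*uv,1]*z-c["t"]);print(B(w)[0],w[2])
T=tool(YAW)
ctrl.move_ptp(W(-112,0,110),T)
ctrl.move_l(W(-112,0,70.5),vel=80)
s=sensors.read_state();print(s["t"],B(s["eef_pos"]),s["force"])
r=ctrl.move_l(W(-94,0,70.5),vel=40,threshold=6)
s=sensors.read_state();print(r,s["t"],B(s["eef_pos"]),s["force"])
p,_=optics.grab_frame("side");cv2.imwrite("pics/s3.png",cv2.resize(p[120:300,180:380,::-1],None,fx=4,fy=3.3*4/3.3*.8))
p,_=optics.grab_frame("top");cv2.imwrite("pics/t3.png",p[...,::-1])
```

```text
[-16.06839545  73.61354245] 57.24034613667492
[ 9.62184777 63.90407569] 77.72166498736954
[-3.5961556  81.99062515] 77.34952095692822
8.1833 (array([-111.43768771,    0.14068119]), np.float64(70.88638918789839)) [ 0.58083982 -0.4438383   0.16221694]
False 8.7833 (array([-9.37819644e+01, -5.61609232e-02]), np.float64(70.47982283274419)) [ 0.19380513 -0.38661709  0.42461417]
```

View pics/s3.png

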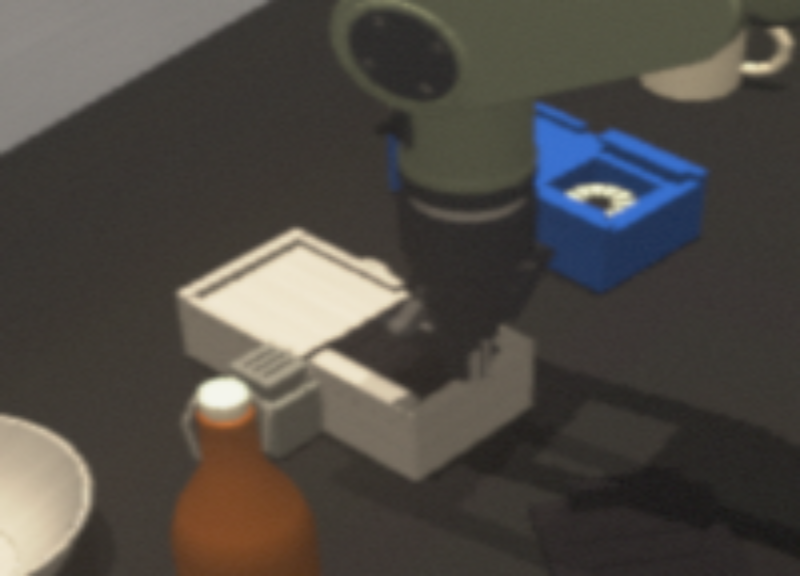

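The pad reads about 77.5 mm by depth, so the tab is in. The fingertips sit behind the rib, inside the rear gap near (480,350). I continue the push.

Run:
```python
from h import *
r=ctrl.move_l(W(-60,0,70.5),vel=45,threshold=8)
s=sensors.read_state();print(r,s["t"],B(s["eef_pos"]),s["force"])
if not r:
    r=ctrl.move_l(W(-4,0,70.5),vel=45,threshold=8)
    s=sensors.read_state();print(r,s["t"],B(s["eef_pos"]),s["force"])
p,_=optics.grab_frame("side");cv2.imwrite("pics/s4.png",cv2.resize(p[120:300,180:380,::-1],None,fx=4,fy=3.2))
```

```text
False 9.7917 (array([-5.99680286e+01, -5.42440005e-03]), np.float64(70.4946096350597)) [-0.54170749 -0.37545009 -0.28851855]
False 11.1833 (array([-3.98791675,  0.03980695]), np.float64(70.61380101341886)) [-0.0419699   0.67967174  0.51658999]
```

View pics/s4.png

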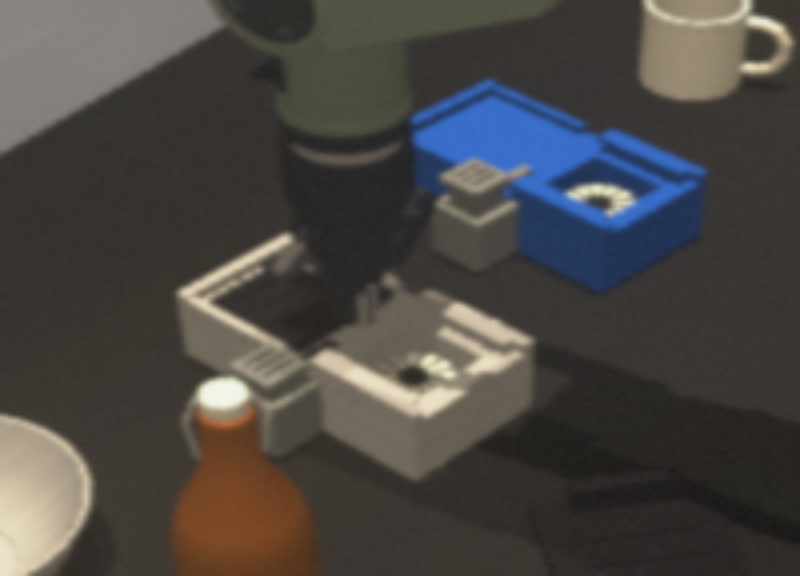

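The cover is nearly on the rest and the filter is visible at (415,375). I push gently on to the stop.

Run:
```python
from h import *
r=ctrl.move_l(W(12,0,70.5),vel=20,threshold=4.5)
s=sensors.read_state();print(r,s["t"],B(s["eef_pos"]),s["force"])
p=B(s["eef_pos"])[0][0]
ctrl.move_l(W(p-15,0,70.5),vel=60)
ctrl.move_l(W(p-20,0,150),vel=120)
T=tool(YAW)
ctrl.move_ptp(W(-60,0,260),T)
s=sensors.read_state();q,d=optics.grab_frame("wrist");print(s["t"],s["force"])
cv2.imwrite("pics/w5.png",q[...,::-1]);np.save("w5.npy",d)
K,Rc,t=wcam(s);np.savez("w5cam.npz",K=K,R=Rc,t=t)
q,_=optics.grab_frame("side");cv2.imwrite("pics/s5.png",cv2.resize(q[120:300,180:380,::-1],None,fx=4,fy=3.2))
```

```text
True 11.7833 (array([4.85055503, 0.06561451]), np.float64(69.74132550467273)) [ 0.32189868  0.38333818 -0.49121062]
13.5333 [ 0.17508336  0.44099773 -0.58026922]
```

View pics/w5.png

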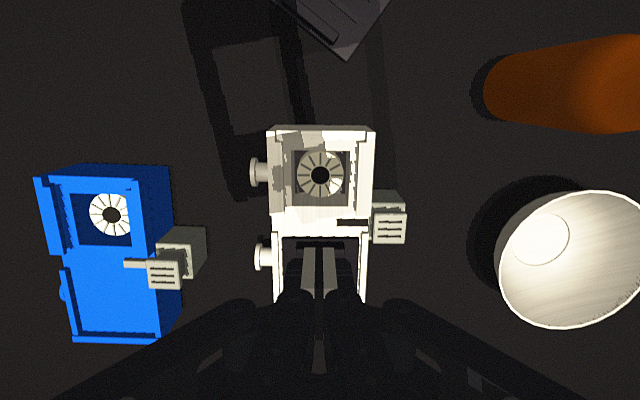

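View pics/s5.png

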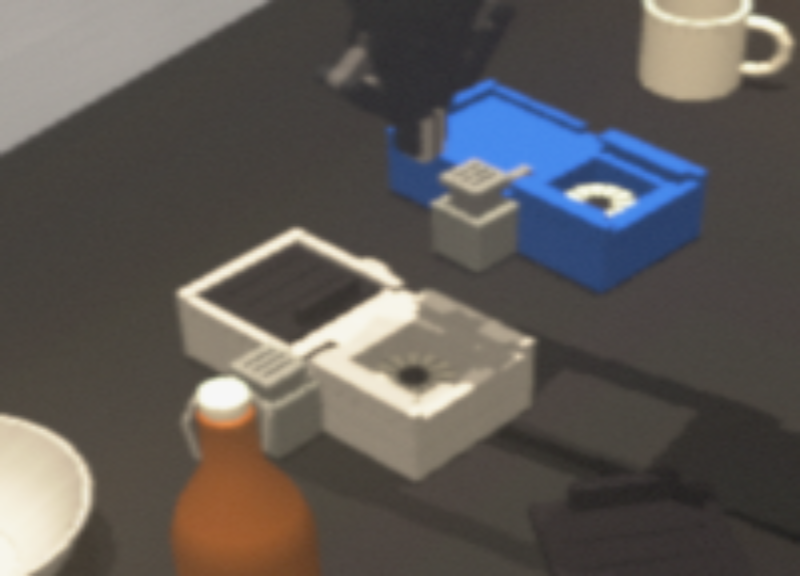

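The cover lies in the rest frame with its rib at side-crop (345,295), and the well is fully open. I do one depth check that it lies flat, then hand in.

Run:
```python
from h import *
_,d=optics.grab_frame("side");c=optics.camera_params("side")
vv,uu=np.mgrid[170:235,220:300];z=d[170:235,220:300]
X=(np.linalg.inv(c["mtx"])@np.stack([uu.ravel(),vv.ravel(),np.ones(uu.size)]))*z.ravel()
w=(c["R"].T@(X-c["t"][:,None])).T
b=(w[:,:2]-TB)@RB
for x0,x1 in[(28,45),(45,60),(60,75),(75,88),(-8,4)]:
  for y0,y1 in[(-30,0),(0,30)]:
    m=(b[:,0]>x0)&(b[:,0]<x1)&(b[:,1]>y0)&(b[:,1]<y1)&(z.ravel()>0)&(w[:,2]<100);print((x0,x1),(y0,y1),m.sum(),np.median(w[m,2]).round(1))
m=(w[:,2]>80)&(w[:,2]<92)&(abs(b[:,1])<30);print("rib",m.sum(),b[m].min(0),b[m].max(0))
s=sensors.read_state();print(s["t"],s["eef_pos"]);ctrl.finish_job()
```

```text
(28, 45) (-30, 0) 22 69.3
(28, 45) (0, 30) 44 68.1
(45, 60) (-30, 0) 48 68.1
(45, 60) (0, 30) 50 68.3
(60, 75) (-30, 0) 44 68.6
(60, 75) (0, 30) 48 68.8
(75, 88) (-30, 0) 41 68.4
(75, 88) (0, 30) 41 68.6
(-8, 4) (-30, 0) 38 59.7
(-8, 4) (0, 30) 46 59.9
rib 79 [ 12.94375923 -24.24686236] [25.26042007 28.28629121]
13.6833 [492.98534957 105.99105241 282.67184228]
the job is handed in; nothing more can be done
```

The filter box is open and the job is handed in, at about 13.7 s of the 48 s allowed.

- **Latch tab:** I pressed it with the closed fingertips until it hit its stop at 78.1 mm. The camera depth afterwards read about 77.5 mm on the pad, so it is fully in and stayed there.
- **Cover:** I pushed it by the low part of its rib. The push halted on contact with the gripper at box x 4.85 mm, which puts the cover's origin at about x +53 mm, against the end stop.
- **Flatness:** The plate's top reads 68 to 69 mm at eight patches across it, against 68 mm expected, so the cover lies flat on the rest.
- **Well:** The side and wrist pictures show the filter well fully uncovered.
- **Clearance:** I never reached towards the bottle, jar, mug or bowl. The arm finished about 200 mm above the box, touching nothing.

The top and wrist cameras disagreed by about 2 mm across the box, which is within calibration. I took a value between them. No check failed.

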